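# Index the vial carousel with its ratchet lever

### The job

Bring the green-capped vial round to the red pointer by swinging the carousel's ratchet lever: push the orange handle all the way forward to its stop and pull it all the way back, one notch a swing, until the green cap stands at the pointer. Move the carousel only through the lever, never by touching the wheel or its vials, and finish with the lever pulled back to its starting stop and let go.

Things in the scene. Friction and masses are not known exactly. Their poses are not given: they have to be found in the camera images.
- carousel: White disc, ratchet-toothed rim 190 mm across; 12 upright vials every 30 deg, 66 mm from the axis, cap tops at height 73: one cap green, the rest blue. Origin on its upright axis, 28 mm above the worktop; z up, x towards the green vial. Turns only counterclockwise from above; a pawl settles it in notches 30 deg apart, each with a vial at the pointer within 6 deg. Starts 2 to 4 notches short.
- pointer (a point): Tip of the red cone that points at the carousel's axis, 98 mm from that axis and 56 mm above the worktop. It belongs to the grey base, which is fixed to the worktop; place and direction vary from start to start.
- lever_knob (a point): Middle of the lever's orange handle, an upright cylinder 24 mm across, 42 mm high, top 100 mm above the worktop; this point is 80 mm above it. The lever turns about the carousel's axis, so the handle moves on a level arc of 150 mm radius round it. Under the handle a 14 mm stem, then the lever's bar, top at 24 mm. Free space round and above the handle. Push or pull it with 1 to 4 N.
- lever (a joint): Lever angle, rad: 0 at the back stop (handle nearest the robot), 0.80 at the forward stop; grows counterclockwise from above. A push forward turns the carousel one notch after idle travel; the notch is gained past about 0.71. Pulling back clicks over the teeth, the carousel stays; the pawl takes the next tooth below about 0.15. The lever stays where it is left. Starts at 0 to 0.1.

How it is judged:
By the outcome, as a careful person would: the job done as asked, in the order asked, and still so for the second after the job is handed in, with the robot touching nothing.
It also fails if it takes over 64 s, if anything falls off the work surface, if the arm or the gripper's body presses on something with over 40 N, if the wrist force passes 120 N, or if a joint passes its speed limit or range.

### The arm

A 7-joint arm with a two-finger parallel gripper is mounted at the origin on a cart in front of the work surface, level with it; the furniture and walls round the work are solid. World frame = base frame: x ahead of the robot, y to its left, z up, the work surface at z = 0. Lengths are in m, angles in rad, forces in N, time in s.
With the tool pointing down it reaches from about 0.4 to 0.85 m from the base axis. Payload 10.4 kg.
Tool frame: the origin (TCP) lies between the finger pads; the fingertips stand manip.tcp_to_tips ahead of it and the grasp point (between the pads) lies 2 mm behind it (manip.tcp_to_tips is the distance from the TCP to the fingertips, in m); y points along the fingers, z is the direction in which the jaws open and shut, and the axes are right-handed (so a half turn about y gives the same grasp; the last joint's range is limited). The gripper opens to 85 mm and grips with 20 to 120 N. Pads are 22 mm wide; open, the fingers measure 114 mm over their backs; the gripper's body (76 mm by 85 mm) begins 54 mm behind the grasp point. The pads swing forward as they close: fully open they stand 13 mm farther back than shut.
Start: joints at [-1.161, 0.332, -0.065, 1.46, 0.022, 1.35, -0.088], TCP at [0.262, 0.567, 0.248] pointing down, gripper open.
Joint ranges: [-2.6, 2.6], [-0.5, 2.12], [-1.47, 1.34], [0.16, 2.42], [-1.27, 4.41], [0.06, 2.06], [-2.6, 2.6]. Speed limits (rad/s): [2.22, 2.22, 2.79, 2.79, 3.14, 3.14, 3.14].

### API

Orientations are given as a unit quaternion [x, y, z, w].
In Python, from workcell import manip gives the robot as it stands. The module is installed in compiled form; this text tells all that it offers.
- The arm moves only by the tool move_arm, never from a script. Its argument "increments" is a list of rows, each an object with "offset": the shift along the tool's x, y, z in m, a list of three; "yaw": the turn about the tool's y in degrees; "jaw": the closure in counts, from 0 (fully open) to 255 (shut). In form: [{"offset": [tx, ty, tz], "yaw": yaw, "jaw": jaw}, ...]. A call has 1 to 10 rows; each row is the pose to reach, as a shift and turn from the pose measured when the call began, along the tool's axes at that moment; what a row does not reach only later rows make up. A row lasts 1/12 s, in which the tool goes at most 41.7 mm and 7.16 degrees, less where a joint would pass 70% of its speed; a pose out of reach is approached as far as the arm can. A call with a gripper value outside its range is refused whole. The fingers move at their own pace and stop on an object; "squeeze" is the grip in N (left out, the last holds). Time passes only in rows, so rows that repeat a pose let the fingers close. It gives the time, the measured TCP pose, the force and the opening at its end, in the units of the state.
- manip.get_obs(): the state, without advancing time (a new reading comes with each control period).
- manip.camera(name): name is "scene" or "top" or "wrist"; returns a dict with "pixels" (480x640x3 uint8, red, green, blue), "depth" (480x640 float32, m along the optical axis (not along the pixel's ray), 0 where there is no reading), "intrinsics" (3x3 intrinsics, pixels), "D" ([k1, k2, p1, p2, k3] as OpenCV has them; the pictures are not rectified), "R" (3x3) and "t" (3): a world point X has camera coordinates R X + t; the wrist camera has in their place "mount" (4x4, takes a point from camera to tool coordinates, whose origin is the TCP and whose axes are the tool frame's). Camera axes: x right, y down, z forward; pixel columns grow to the right and rows downward; lengths in m; the calibration is good to about 2 mm. A picture is of the moment at which its call begins: read the wrist's pose just before it.
- manip.hand_in(): hands the job in, once; it reports no verdict.
Trained networks look in a picture, given as the dict that the camera call returned (one of the last four; its "shot" number tells which), for a name from the list of things; names that differ only in an ending like _2 or _b are one class to them, and where a whole thing is asked for, a point or a joint stands for the part that bears it (a point fixed in the world has none). Each returns a list of dicts, best first, with "confidence" (0 to 1); they miss things now and then, are a little off and sometimes report something else, mostly with a low value. They report only what shows in the picture. A call takes as long as a camera call.
- manip.recognise(picture, query): "bbox" ([left, top, right, bottom] in pixels, round what is visible of it).
- manip.spot_point(picture, query): "centre" ([column, row] in pixels: a listed point, or the origin of a listed thing).
The state is a dict: "clock": time; "joint_pos": joint angles; "joint_velocities": joint speeds; "tau": joint torques, N m; "position": TCP position; "ee_rot": TCP orientation; "ft_force": force on the tool from outside, world axes, zero at the start; "torque": the same for the moment, N m; "grip_width": opening from 0.0 (shut) to 1.0 (fully open).
Only numpy, scipy, OpenCV 4.12 (cv2) and the standard library are available. Lean on these libraries where they do the work, as an engineer would, in place of code of your own. Each camera call takes 0.05 s, during which the arm holds its last target. There are 200 camera calls.

## Working session

There is one attempt and no reset: what is moved stays moved. The work goes in short steps, Python scripts to look and compute and a tool call to move; the robot and the scene stay as the last step left them, time stands still between calls to the robot, and variables do not carry over. Pictures are saved under pics/ and viewed, about 8 in all and at most 12, crops included, and the job is handed in when it is done.

Besides the shell and the picture viewer there is one more tool, called by a JSON object that holds its "name" and its "arguments", one argument or row to a line. move_arm: Moves the arm, as the interface text tells. Its arguments: {"type":"object","properties":{"increments":{"type":"array","items":{"type":"object","properties":{"offset":{"type":"array","items":{"type":"number"}},"yaw":{"type":"number"},"jaw":{"type":"number"}}}},"squeeze":{"type":"number"}},"required":["increments"]}

```bash
mkdir -p pics; cat > h.py <<'E'
import numpy as np, cv2
from workcell import manip
def ray_world(c,px):
    p=cv2.undistortPoints(np.array([[px]],float),c["intrinsics"],np.array(c["D"],float))[0,0]
    d=np.array(c["R"]).T@np.array([p[0],p[1],1]); o=-np.array(c["R"]).T@np.array(c["t"]); return o,d
def at_z(c,px,z):
    o,d=ray_world(c,px); return o+d*(z-o[2])/d[2]
def save(c,n): cv2.imwrite("pics/"+n,c["pixels"][:,:,::-1])
E
python3 - <<'E'
from h import *
o=manip.get_obs(); print(o["clock"],o["position"],o["ee_rot"],o["ft_force"],manip.tcp_to_tips)
for n in("top","scene"):
    c=manip.camera(n); save(c,n+"1.png")
    for q,z in(("lever_knob",.08),("pointer",.056),("carousel",.028)):
        for r in manip.spot_point(c,q)[:2]: print(n,q,r["centre"],r["confidence"],at_z(c,r["centre"],z).round(4))
    hsv=cv2.cvtColor(c["pixels"],cv2.COLOR_RGB2HSV); m=cv2.inRange(hsv,(45,90,50),(80,255,255))
    k,l,s,ce=cv2.connectedComponentsWithStats(m)
    for i in range(1,k):
        if s[i,4]>20: print("green",s[i],ce[i],at_z(c,ce[i],.073).round(4))
E
```

```text
0.0 [0.26198721 0.5670431  0.24750303] [ 0.69112589 -0.15191689  0.15173698 -0.690103  ] [ 0.48589202 -0.2110575  -0.17225664] 0.017
top lever_knob [370.1, 238.9] 0.89 [ 0.4702 -0.2524  0.08  ]
top pointer [279.1, 266.6] 0.74 [ 0.4302 -0.1108  0.056 ]
top carousel [283.6, 209.6] 0.9 [ 0.5262 -0.1177  0.028 ]
green [446 165   8   5  25] [449.2  167.24] [ 0.5864 -0.3845  0.073 ]
green [242 221   7   7  37] [245. 224.] [ 0.4957 -0.0584  0.073 ]
scene lever_knob [365.2, 297.8] 0.88 [ 0.4702 -0.2539  0.08  ]
scene pointer [275.8, 253.6] 0.85 [ 0.4306 -0.1015  0.056 ]
scene carousel [334.8, 241.6] 0.81 [ 0.5292 -0.1174  0.028 ]
green [290 207   8   6  38] [293.78947368 209.34210526] [ 0.4951 -0.0588  0.073 ]
green [499 340   5   9  31] [500.90322581 343.77419355] [ 0.5662 -0.415   0.073 ]
```

View pics/top1.png

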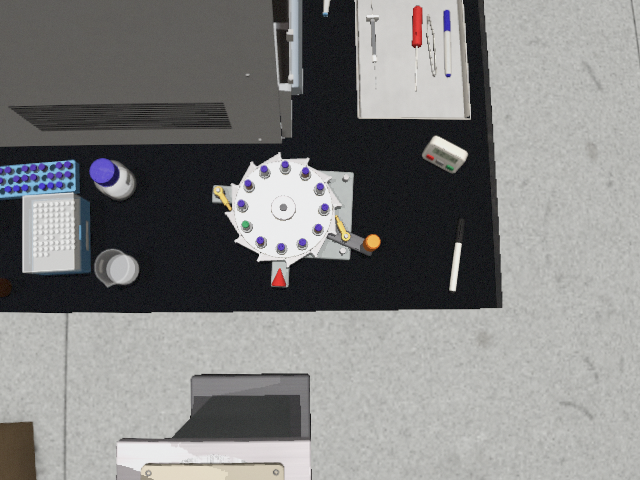

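View pics/scene1.png

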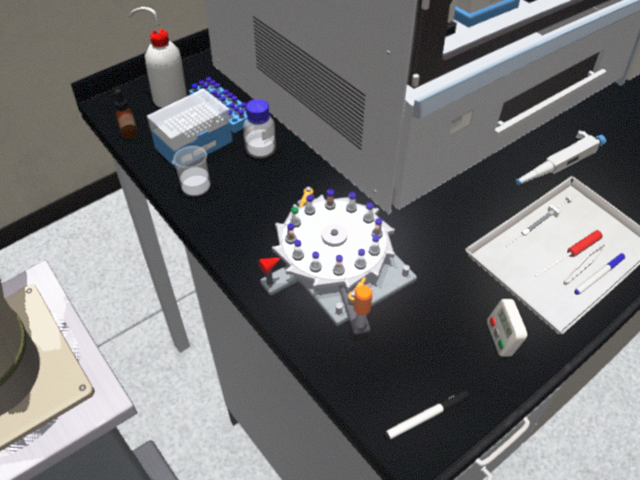

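The top view shows the green cap at (245,224), two vials before the pointer (279,266) going counterclockwise. The orange handle is at (370,240). That means two swings.

```bash
cat >> h.py <<'E'
from scipy.spatial.transform import Rotation as Ro
def tool(target,zdir=None):
    o=manip.get_obs(); R=Ro.from_quat(o["ee_rot"]).as_matrix()
    print("t",o["clock"],"pos",o["position"].round(4) if hasattr(o["position"],'round') else o["position"],"F",np.round(o["ft_force"],1),"w",o["grip_width"])
    for t in np.atleast_2d(target): print(t,"->",(R.T@(t-np.array(o["position"]))).round(4))
    return R
E
python3 - <<'E'
from h import *
R=tool([[.45,.2,.22],[.472,-.253,.2]]); print(R.round(3)); print(manip.get_obs()["joint_pos"])
E
```

```text
t 0.4 pos [0.2621 0.5674 0.2482] F [ 0.6  0.3 -0.3] w 0.9964338008387664
[0.45 0.2  0.22] -> [ 0.3246  0.0282 -0.2547]
[ 0.472 -0.253  0.2  ] -> [ 0.5346  0.0483 -0.6567]
[[ 0.908 -0.     0.419]
 [-0.419 -0.     0.908]
 [-0.    -1.    -0.   ]]
[-1.16059033  0.33229638 -0.06472685  1.46020802  0.02160152  1.3498948
 -0.08850171]
```

{"name": "move_arm", "arguments": {
  "increments": [
    {"offset": [0.04,0,-0.03],"yaw": 6},
    {"offset": [0.08,0,-0.06],"yaw": 12},
    {"offset": [0.11,0,-0.09],"yaw": 18},
    {"offset": [0.14,0,-0.12],"yaw": 24},
    {"offset": [0.17,0,-0.15],"yaw": 30},
    {"offset": [0.2,0,-0.18],"yaw": 36},
    {"offset": [0.23,0,-0.2],"yaw": 42},
    {"offset": [0.26,0,-0.22],"yaw": 48},
    {"offset": [0.3,0,-0.24],"yaw": 54},
    {"offset": [0.32,0,-0.25],"yaw": 60}
  ]
}}

```text
invalid input at $.increments[0]: expected keys offset, yaw, jaw
```

```bash
python3 - <<'E'
from h import *
R=tool([[.472,-.253,.2]]); print(R.round(3)); print(manip.get_obs()["joint_pos"])
E
```

```text
t 0.4 pos [0.2621 0.5674 0.2482] F [ 0.6  0.3 -0.3] w 0.9964338008387664
[ 0.472 -0.253  0.2  ] -> [ 0.5346  0.0483 -0.6567]
[[ 0.908 -0.     0.419]
 [-0.419 -0.     0.908]
 [-0.    -1.    -0.   ]]
[-1.16059033  0.33229638 -0.06472685  1.46020802  0.02160152  1.3498948
 -0.08850171]
```

{"name": "move_arm", "arguments": {
  "increments": [
    {"offset": [0.04,0,-0.03],"yaw": 6,"jaw": 0},
    {"offset": [0.08,0,-0.06],"yaw": 12,"jaw": 0},
    {"offset": [0.11,0,-0.09],"yaw": 18,"jaw": 0},
    {"offset": [0.14,0,-0.12],"yaw": 24,"jaw": 0},
    {"offset": [0.17,0,-0.15],"yaw": 30,"jaw": 0},
    {"offset": [0.2,0,-0.18],"yaw": 36,"jaw": 0},
    {"offset": [0.23,0,-0.2],"yaw": 42,"jaw": 0},
    {"offset": [0.26,0,-0.22],"yaw": 48,"jaw": 0},
    {"offset": [0.3,0,-0.24],"yaw": 54,"jaw": 0},
    {"offset": [0.32,0,-0.25],"yaw": 60,"jaw": 0}
  ]
}}

```text
clock: 1.23
position: [0.4491, 0.2031, 0.2488]
ee_rot: [-0.52, 0.478, -0.479, 0.521]
ft_force: [1.6, 0.5, 0.3]
grip_width: 1.001
```

```bash
python3 - <<'E'
from h import *
R=tool([[.472,-.253,.2]]); print(R.round(3)); print(manip.get_obs()["joint_pos"])
E
```

```text
t 1.2333 pos [0.4491 0.2031 0.2488] F [1.6 0.5 0.3] w 1.0008696154040555
[ 0.472 -0.253  0.2  ] -> [ 0.4564  0.0486 -0.0154]
[[ 0.084  0.001  0.996]
 [-0.996  0.     0.084]
 [-0.    -1.     0.001]]
[-0.79139035  0.02943348  0.28097998  1.81497483 -0.00832246  1.29718583
 -0.42453338]
```

{"name": "move_arm", "arguments": {
  "increments": [
    {"offset": [0.04,0.0,0],"yaw": 2,"jaw": 100},
    {"offset": [0.08,0.0,0],"yaw": 5,"jaw": 100},
    {"offset": [0.12,0.0,0],"yaw": 5,"jaw": 100},
    {"offset": [0.16,0,0],"yaw": 5,"jaw": 100},
    {"offset": [0.2,0,0],"yaw": 5,"jaw": 100},
    {"offset": [0.24,0,-0.005],"yaw": 5,"jaw": 100},
    {"offset": [0.28,0.01,-0.01],"yaw": 5,"jaw": 100},
    {"offset": [0.32,0.02,-0.01],"yaw": 5,"jaw": 100},
    {"offset": [0.36,0.03,-0.013],"yaw": 5,"jaw": 100},
    {"offset": [0.4,0.04,-0.014],"yaw": 5,"jaw": 100}
  ]
}}

```text
clock: 2.07
position: [0.4682, -0.1987, 0.2087]
ee_rot: [0.498, -0.5, 0.501, -0.5]
ft_force: [1.7, 0.4, -0.1]
grip_width: 0.612
```

```bash
python3 - <<'E'
from h import *
R=tool([[.472,-.253,.19]]); print(R.round(3))
E
```

```text
t 2.0667 pos [ 0.4682 -0.1987  0.2087] F [ 1.7  0.4 -0.1] w 0.6123360821359335
[ 0.472 -0.253  0.19 ] -> [0.0543 0.0187 0.004 ]
[[-0.003  0.003  1.   ]
 [-1.     0.001 -0.003]
 [-0.001 -1.     0.003]]
```

{"name": "move_arm", "arguments": {
  "increments": [
    {"offset": [0.03,0.01,0.002],"yaw": 0,"jaw": 100},
    {"offset": [0.054,0.02,0.003],"yaw": 0,"jaw": 100},
    {"offset": [0.054,0.02,0.003],"yaw": 0,"jaw": 100},
    {"offset": [0.054,0.02,0.003],"yaw": 0,"jaw": 100}
  ]
}}

```text
clock: 2.4
position: [0.4703, -0.2539, 0.1882]
ee_rot: [0.498, -0.501, 0.502, -0.499]
ft_force: [0.9, 0.1, 0.5]
grip_width: 0.605
```

```bash
cat >> h.py <<'E'
def wrist(q,z,name=None):
    o=manip.get_obs(); R=Ro.from_quat(o["ee_rot"]).as_matrix(); p=np.array(o["position"])
    c=dict(manip.camera("wrist")); M=np.array(c["mount"])
    Rw=R@M[:3,:3]; t=R@M[:3,3]+p
    d=dict(c); d["R"]=Rw.T; d["t"]=-Rw.T@t
    if name: save(c,name)
    for r in manip.spot_point(c,q)[:2]: print(q,r["centre"],r["confidence"],at_z(d,r["centre"],z).round(4))
E
python3 - <<'E'
from h import *
tool([[.472,-.253,.085]]); wrist("lever_knob",.08,"w1.png")
c=manip.camera("top"); print(manip.recognise(c,"lever_knob")[:1])
E
```

```text
t 2.4 pos [ 0.4703 -0.2539  0.1882] F [0.9 0.1 0.5] w 0.6051015993117319
[ 0.472 -0.253  0.085] -> [-0.0009  0.1032  0.0016]
lever_knob [304.2, 245.7] 0.79 [ 0.4626 -0.254   0.08  ]
[]
```

View pics/w1.png

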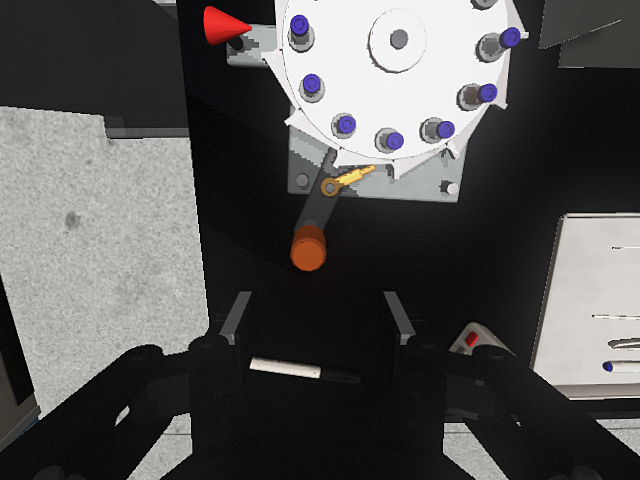

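The wrist view shows the handle's top at (309,253), between the fingers and slightly left of centre. I'll shift about 4 mm in x and descend.

{"name": "move_arm", "arguments": {
  "increments": [
    {"offset": [0,0.02,-0.004],"yaw": 0,"jaw": 100},
    {"offset": [0,0.04,-0.004],"yaw": 0,"jaw": 100},
    {"offset": [0,0.06,-0.004],"yaw": 0,"jaw": 100},
    {"offset": [0,0.08,-0.004],"yaw": 0,"jaw": 100},
    {"offset": [0,0.104,-0.004],"yaw": 0,"jaw": 100},
    {"offset": [0,0.104,-0.004],"yaw": 0,"jaw": 100},
    {"offset": [0,0.104,-0.004],"yaw": 0,"jaw": 135},
    {"offset": [0,0.104,-0.004],"yaw": 0,"jaw": 135},
    {"offset": [0,0.104,-0.004],"yaw": 0,"jaw": 135}
  ]
}}

```text
clock: 3.35
position: [0.4691, -0.2514, 0.0868]
ee_rot: [-0.498, 0.499, -0.501, 0.501]
ft_force: [0.6, 0.5, -0.4]
grip_width: 0.469
```

```bash
python3 - <<'E'
from h import *
tool([[.472,-.253,.085]]); wrist("lever_knob",.08,"w2.png")
# arc plan
A=np.array([.527,-.1176])
for a in np.deg2rad(np.arange(-114,-59,5)): print(np.rad2deg(a).round(), (A+.15*np.array([np.cos(a),np.sin(a)])).round(4))
E
```

```text
t 3.35 pos [ 0.4691 -0.2514  0.0868] F [ 0.6  0.5 -0.4] w 0.46864586868886415
[ 0.472 -0.253  0.085] -> [0.0016 0.0018 0.0029]
lever_knob [304.0, 321.5] 0.56 [ 0.4647 -0.2532  0.08  ]
-114.0 [ 0.466  -0.2546]
-109.0 [ 0.4782 -0.2594]
-104.0 [ 0.4907 -0.2631]
-99.0 [ 0.5035 -0.2658]
-94.0 [ 0.5165 -0.2672]
-89.0 [ 0.5296 -0.2676]
-84.0 [ 0.5427 -0.2668]
-79.0 [ 0.5556 -0.2648]
-74.0 [ 0.5683 -0.2618]
-69.0 [ 0.5808 -0.2576]
-64.0 [ 0.5928 -0.2524]
```

View pics/w2.png

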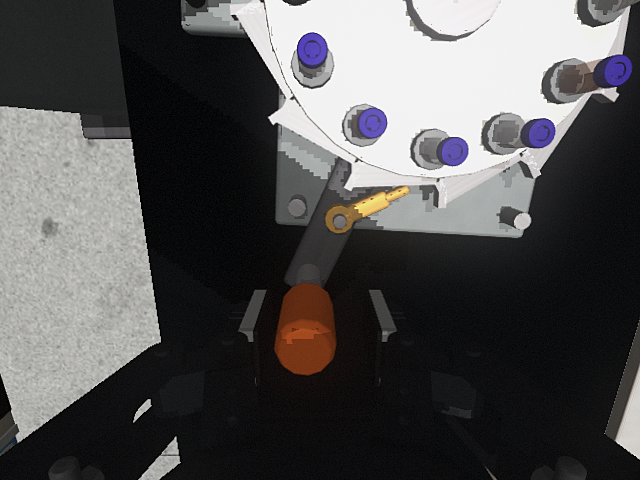

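The handle is between the pads, so I'll push it forward along the arc.

{"name": "move_arm", "arguments": {
  "increments": [
    {"offset": [0.005,0,0.008],"yaw": 0,"jaw": 135},
    {"offset": [0.008,0,0.017],"yaw": 0,"jaw": 135},
    {"offset": [0.012,0,0.03],"yaw": 0,"jaw": 135},
    {"offset": [0.014,0,0.043],"yaw": 0,"jaw": 135},
    {"offset": [0.016,0,0.056],"yaw": 0,"jaw": 135},
    {"offset": [0.016,0,0.069],"yaw": 0,"jaw": 135},
    {"offset": [0.015,0,0.082],"yaw": 0,"jaw": 135},
    {"offset": [0.013,0,0.095],"yaw": 0,"jaw": 135},
    {"offset": [0.01,0,0.107],"yaw": 0,"jaw": 135},
    {"offset": [0.006,0,0.118],"yaw": 0,"jaw": 135}
  ]
}}

```text
clock: 4.28
position: [0.5854, -0.2592, 0.087]
ee_rot: [0.5, -0.5, 0.501, -0.5]
ft_force: [-62.4, -15.9, 24.8]
grip_width: 0.469
```

```bash
python3 - <<'E'
from h import *
R=tool([[.6,-.252,.087]]);print(R.round(3)); wrist("lever_knob",.08)
c=manip.camera("top"); save(c,"top2.png")
for r in manip.spot_point(c,"lever_knob")[:2]: print(r["centre"],r["confidence"],at_z(c,r["centre"],.08).round(4))
E
```

```text
t 4.2833 pos [ 0.5854 -0.2592  0.087 ] F [-62.4 -15.9  24.8] w 0.469231915908279
[ 0.6   -0.252  0.087] -> [-0.0072 -0.      0.0146]
[[-0.002  0.001  1.   ]
 [-1.    -0.001 -0.002]
 [ 0.001 -1.     0.001]]
lever_knob [290.7, 316.7] 0.77 [ 0.5754 -0.2589  0.08  ]
```

That's 62 N, so the handle has hit the forward stop. Backing off now.

{"name": "move_arm", "arguments": {
  "increments": [
    {"offset": [0,0,-0.006],"yaw": 0,"jaw": 135},
    {"offset": [0.001,0,-0.01],"yaw": 0,"jaw": 135},
    {"offset": [0.001,0,-0.01],"yaw": 0,"jaw": 135}
  ]
}}

```text
clock: 4.73
position: [0.5741, -0.2604, 0.087]
ee_rot: [0.499, -0.501, 0.501, -0.499]
ft_force: [0.8, -0.3, 0.2]
grip_width: 0.473
```

```bash
cat >> h.py <<'E'
def green():
    for n in("top","scene"):
        c=manip.camera(n); save(c,n+"_last.png")
        hsv=cv2.cvtColor(c["pixels"],cv2.COLOR_RGB2HSV); m=cv2.inRange(hsv,(45,90,50),(80,255,255))
        k,l,s,ce=cv2.connectedComponentsWithStats(m)
        for i in range(1,k):
            w=at_z(c,ce[i],.073)
            if s[i,4]>10 and np.linalg.norm(w[:2]-[.527,-.1176])<.1: print(n,"green",w.round(4),"angle",np.rad2deg(np.arctan2(w[1]+.1176,w[0]-.527)).round(1))
        for r in manip.spot_point(c,"lever_knob")[:1]:
            w=at_z(c,r["centre"],.08); print(n,"knob",r["confidence"],w.round(4),np.rad2deg(np.arctan2(w[1]+.1176,w[0]-.527)).round(1))
E
python3 - <<'E'
from h import *
tool([[.451,-.251,.087]]); green(); wrist("lever_knob",.08)
E
```

```text
t 4.7333 pos [ 0.5741 -0.2604  0.087 ] F [ 0.8 -0.3  0.2] w 0.4730667840138199
[ 0.451 -0.251  0.087] -> [-9.000e-03 -1.000e-04 -1.232e-01]
scene green [ 0.4677 -0.0887  0.073 ] angle 154.0
scene knob 0.72 [ 0.5789 -0.2563  0.08  ] -69.5
lever_knob [314.6, 315.2] 0.67 [ 0.5751 -0.2588  0.08  ]
```

{"name": "move_arm", "arguments": {
  "increments": [
    {"offset": [0.001,0,-0.014],"yaw": 0,"jaw": 135},
    {"offset": [0.004,0,-0.027],"yaw": 0,"jaw": 135},
    {"offset": [0.006,0,-0.039],"yaw": 0,"jaw": 135},
    {"offset": [0.007,0,-0.052],"yaw": 0,"jaw": 135},
    {"offset": [0.007,0,-0.065],"yaw": 0,"jaw": 135},
    {"offset": [0.005,0,-0.078],"yaw": 0,"jaw": 135},
    {"offset": [0.003,0,-0.091],"yaw": 0,"jaw": 135},
    {"offset": [-0.001,0,-0.103],"yaw": 0,"jaw": 135},
    {"offset": [-0.004,0,-0.11],"yaw": 0,"jaw": 135},
    {"offset": [-0.004,0,-0.11],"yaw": 0,"jaw": 135}
  ]
}}

```text
clock: 5.87
position: [0.464, -0.2552, 0.0868]
ee_rot: [-0.499, 0.501, -0.501, 0.5]
ft_force: [0.7, -0.3, 0.7]
grip_width: 0.469
```

{"name": "move_arm", "arguments": {
  "increments": [
    {"offset": [-0.001,0,-0.003],"yaw": 0,"jaw": 135},
    {"offset": [-0.001,0,-0.003],"yaw": 0,"jaw": 135}
  ]
}}

```text
clock: 6.03
position: [0.4611, -0.2539, 0.0869]
ee_rot: [-0.499, 0.501, -0.501, 0.5]
ft_force: [-0.7, -0.3, 0.9]
grip_width: 0.473
```

```bash
python3 - <<'E'
from h import *
tool([[.451,-.251,.087]]); green(); wrist("lever_knob",.08)
E
```

```text
t 6.0333 pos [ 0.4611 -0.2539  0.0869] F [-0.7 -0.3  0.9] w 0.4728879645625328
[ 0.451 -0.251  0.087] -> [-0.0029 -0.0001 -0.0101]
top green [ 0.4705 -0.0815  0.073 ] angle 147.4
top knob 0.67 [ 0.4251 -0.112   0.08  ] 176.9
scene green [ 0.4711 -0.0832  0.073 ] angle 148.4
lever_knob [334.0, 321.3] 0.75 [ 0.4694 -0.2559  0.08  ]
```

{"name": "move_arm", "arguments": {
  "increments": [
    {"offset": [-0.001,0,-0.003],"yaw": 0,"jaw": 135},
    {"offset": [-0.002,0,-0.005],"yaw": 0,"jaw": 135},
    {"offset": [-0.002,0,-0.005],"yaw": 0,"jaw": 135}
  ]
}}

```text
clock: 6.58
position: [0.4558, -0.2522, 0.0867]
ee_rot: [-0.499, 0.501, -0.501, 0.5]
ft_force: [-0.1, -0.5, 0.3]
grip_width: 0.467
```

{"name": "move_arm", "arguments": {
  "increments": [
    {"offset": [-0.001,0,-0.002],"yaw": 0,"jaw": 135},
    {"offset": [-0.001,0,-0.002],"yaw": 0,"jaw": 135}
  ]
}}

```text
clock: 6.75
position: [0.4534, -0.251, 0.0867]
ee_rot: [-0.499, 0.501, -0.501, 0.5]
ft_force: [-0.4, -0.3, -0.5]
grip_width: 0.476
```

{"name": "move_arm", "arguments": {
  "increments": [
    {"offset": [-0.001,0,-0.002],"yaw": 0,"jaw": 135},
    {"offset": [-0.001,0,-0.002],"yaw": 0,"jaw": 135}
  ]
}}

```text
clock: 6.92
position: [0.4513, -0.2499, 0.0868]
ee_rot: [-0.499, 0.501, -0.501, 0.5]
ft_force: [0.7, -0.0, 0.0]
grip_width: 0.471
```

{"name": "move_arm", "arguments": {
  "increments": [
    {"offset": [-0.001,0,-0.002],"yaw": 0,"jaw": 135},
    {"offset": [-0.001,0,-0.002],"yaw": 0,"jaw": 135}
  ]
}}

```text
clock: 7.08
position: [0.451, -0.2494, 0.0873]
ee_rot: [0.498, -0.499, 0.502, -0.5]
ft_force: [9.5, -4.6, -5.0]
grip_width: 0.469
```

{"name": "move_arm", "arguments": {
  "increments": [
    {"offset": [-0.001,0,-0.002],"yaw": 0,"jaw": 135},
    {"offset": [-0.001,0,-0.002],"yaw": 0,"jaw": 135}
  ]
}}

```text
clock: 7.25
position: [0.4509, -0.2488, 0.0879]
ee_rot: [0.498, -0.498, 0.504, -0.501]
ft_force: [11.2, -4.6, -8.4]
grip_width: 0.471
```

```bash
python3 - <<'E'
from h import *
tool([[.451,-.251,.087]]); wrist("lever_knob",.08,"w3.png")
E
```

```text
t 7.25 pos [ 0.4509 -0.2488  0.0879] F [11.2 -4.6 -8.4] w 0.4709561006527296
[ 0.451 -0.251  0.087] -> [0.0022 0.0009 0.0001]
```

View pics/w3.png

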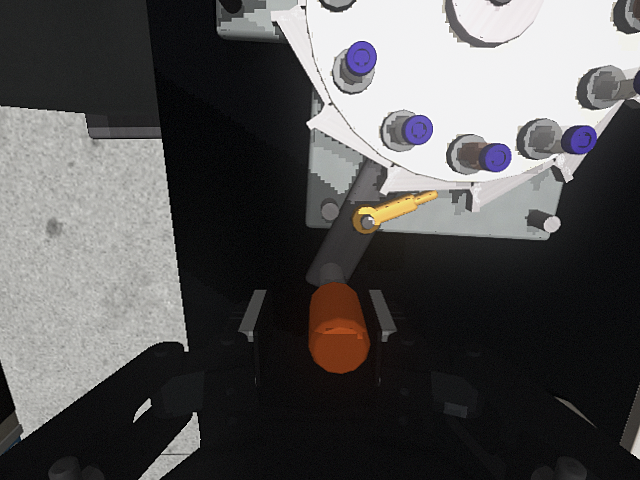

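The wrist view shows the handle against the front pad at (338,330), and the force reads 11 N with no further travel. That's the back stop. Now the second push.

{"name": "move_arm", "arguments": {
  "increments": [
    {"offset": [0.003,0,0.012],"yaw": 0,"jaw": 135},
    {"offset": [0.006,0,0.023],"yaw": 0,"jaw": 135},
    {"offset": [0.01,0,0.035],"yaw": 0,"jaw": 135},
    {"offset": [0.014,0,0.048],"yaw": 0,"jaw": 135},
    {"offset": [0.017,0,0.06],"yaw": 0,"jaw": 135},
    {"offset": [0.018,0,0.073],"yaw": 0,"jaw": 135},
    {"offset": [0.019,0,0.086],"yaw": 0,"jaw": 135},
    {"offset": [0.018,0,0.1],"yaw": 0,"jaw": 135},
    {"offset": [0.016,0,0.113],"yaw": 0,"jaw": 135},
    {"offset": [0.013,0,0.124],"yaw": 0,"jaw": 135}
  ]
}}

```text
clock: 8.18
position: [0.5745, -0.2626, 0.0884]
ee_rot: [0.498, -0.498, 0.503, -0.5]
ft_force: [-1.8, -1.5, -0.2]
grip_width: 0.472
```

{"name": "move_arm", "arguments": {
  "increments": [
    {"offset": [-0.001,0,0.003],"yaw": 0,"jaw": 135},
    {"offset": [-0.001,0,0.003],"yaw": 0,"jaw": 135}
  ]
}}

```text
clock: 8.35
position: [0.5776, -0.2611, 0.088]
ee_rot: [0.499, -0.498, 0.503, -0.5]
ft_force: [-0.2, 0.5, 0.2]
grip_width: 0.473
```

{"name": "move_arm", "arguments": {
  "increments": [
    {"offset": [-0.001,0,0.003],"yaw": 0,"jaw": 135},
    {"offset": [-0.001,0,0.003],"yaw": 0,"jaw": 135}
  ]
}}

```text
clock: 8.52
position: [0.5803, -0.26, 0.0878]
ee_rot: [0.499, -0.499, 0.503, -0.5]
ft_force: [-1.0, 0.5, -0.5]
grip_width: 0.468
```

{"name": "move_arm", "arguments": {
  "increments": [
    {"offset": [-0.001,0,0.003],"yaw": 0,"jaw": 135},
    {"offset": [-0.001,0,0.003],"yaw": 0,"jaw": 135}
  ]
}}

```text
clock: 8.68
position: [0.5833, -0.2589, 0.0879]
ee_rot: [0.499, -0.499, 0.503, -0.5]
ft_force: [-0.7, 0.5, -0.2]
grip_width: 0.468
```

{"name": "move_arm", "arguments": {
  "increments": [
    {"offset": [-0.001,0,0.002],"yaw": 0,"jaw": 135},
    {"offset": [-0.001,0,0.002],"yaw": 0,"jaw": 135}
  ]
}}

```text
clock: 8.85
position: [0.5842, -0.2587, 0.0878]
ee_rot: [0.499, -0.499, 0.502, -0.499]
ft_force: [-5.9, -0.9, 2.0]
grip_width: 0.472
```

```bash
python3 - <<'E'
from h import *
tool([[.451,-.251,.087]]); wrist("lever_knob",.08); green()
E
```

```text
t 8.85 pos [ 0.5842 -0.2587  0.0878] F [-5.9 -0.9  2. ] w 0.47180589616737445
[ 0.451 -0.251  0.087] -> [-0.0072  0.0003 -0.1332]
lever_knob [292.7, 317.5] 0.95 [ 0.575  -0.2591  0.08  ]
scene green [ 0.4597 -0.1218  0.073 ] angle -176.4
scene knob 0.84 [ 0.5773 -0.2603  0.08  ] -70.6
```

{"name": "move_arm", "arguments": {
  "increments": [
    {"offset": [-0.001,0,0.002],"yaw": 0,"jaw": 135},
    {"offset": [-0.001,0,0.002],"yaw": 0,"jaw": 135}
  ]
}}

```text
clock: 9.32
position: [0.5843, -0.2587, 0.0876]
ee_rot: [0.5, -0.5, 0.502, -0.498]
ft_force: [-8.5, -1.2, 4.1]
grip_width: 0.473
```

{"name": "move_arm", "arguments": {
  "increments": [
    {"offset": [0.0,0,-0.012],"yaw": 0,"jaw": 135},
    {"offset": [0.003,0,-0.024],"yaw": 0,"jaw": 135},
    {"offset": [0.006,0,-0.036],"yaw": 0,"jaw": 135},
    {"offset": [0.008,0,-0.049],"yaw": 0,"jaw": 135},
    {"offset": [0.009,0,-0.062],"yaw": 0,"jaw": 135},
    {"offset": [0.008,0,-0.075],"yaw": 0,"jaw": 135},
    {"offset": [0.007,0,-0.088],"yaw": 0,"jaw": 135},
    {"offset": [0.004,0,-0.101],"yaw": 0,"jaw": 135},
    {"offset": [0.0,0,-0.113],"yaw": 0,"jaw": 135},
    {"offset": [-0.004,0,-0.124],"yaw": 0,"jaw": 135}
  ]
}}

```text
clock: 10.15
position: [0.4603, -0.2543, 0.0881]
ee_rot: [0.499, -0.5, 0.503, -0.498]
ft_force: [1.5, -1.1, -0.3]
grip_width: 0.47
```

{"name": "move_arm", "arguments": {
  "increments": [
    {"offset": [-0.001,0,-0.003],"yaw": 0,"jaw": 135},
    {"offset": [-0.002,0,-0.005],"yaw": 0,"jaw": 135},
    {"offset": [-0.002,0,-0.005],"yaw": 0,"jaw": 135}
  ]
}}

```text
clock: 10.4
position: [0.4557, -0.2521, 0.0884]
ee_rot: [0.499, -0.5, 0.503, -0.498]
ft_force: [-0.5, -1.1, 1.1]
grip_width: 0.473
```

{"name": "move_arm", "arguments": {
  "increments": [
    {"offset": [-0.001,0,-0.003],"yaw": 0,"jaw": 135},
    {"offset": [-0.001,0,-0.003],"yaw": 0,"jaw": 135}
  ]
}}

```text
clock: 10.57
position: [0.453, -0.251, 0.0885]
ee_rot: [0.499, -0.5, 0.503, -0.499]
ft_force: [1.4, 0.2, 0.9]
grip_width: 0.471
```

{"name": "move_arm", "arguments": {
  "increments": [
    {"offset": [-0.001,0,-0.002],"yaw": 0,"jaw": 135},
    {"offset": [-0.001,0,-0.002],"yaw": 0,"jaw": 135}
  ]
}}

```text
clock: 10.73
position: [0.4513, -0.2501, 0.0886]
ee_rot: [0.499, -0.499, 0.503, -0.499]
ft_force: [1.3, -0.5, -1.0]
grip_width: 0.468
```

{"name": "move_arm", "arguments": {
  "increments": [
    {"offset": [-0.001,0,-0.002],"yaw": 0,"jaw": 135},
    {"offset": [-0.001,0,-0.002],"yaw": 0,"jaw": 135}
  ]
}}

```text
clock: 10.9
position: [0.4509, -0.2496, 0.089]
ee_rot: [0.499, -0.498, 0.504, -0.499]
ft_force: [8.4, -5.3, -5.7]
grip_width: 0.473
```

```bash
python3 - <<'E'
from h import *
tool([[.451,-.251,.087]]); wrist("lever_knob",.08); green()
E
```

```text
t 10.9 pos [ 0.4509 -0.2496  0.089 ] F [ 8.4 -5.3 -5.7] w 0.4728379750175424
[ 0.451 -0.251  0.087] -> [0.0014 0.002  0.0001]
lever_knob [332.8, 319.2] 0.61 [ 0.4588 -0.2517  0.08  ]
top green [ 0.4598 -0.114   0.073 ] angle 176.9
scene green [ 0.4595 -0.1151  0.073 ] angle 177.9
scene knob 0.57 [ 0.4634 -0.252   0.08  ] -115.3
```

The handle is back at the stop. I'll centre the pads off it, open and lift.

{"name": "move_arm", "arguments": {
  "increments": [
    {"offset": [0,0,0.004],"yaw": 0,"jaw": 135},
    {"offset": [0,0,0.008],"yaw": 0,"jaw": 135},
    {"offset": [0,0,0.008],"yaw": 0,"jaw": 90},
    {"offset": [0,0,0.008],"yaw": 0,"jaw": 90},
    {"offset": [0,-0.02,0.008],"yaw": 0,"jaw": 90},
    {"offset": [0,-0.045,0.008],"yaw": 0,"jaw": 90},
    {"offset": [0,-0.08,0.008],"yaw": 0,"jaw": 90},
    {"offset": [0,-0.11,0.008],"yaw": 0,"jaw": 90},
    {"offset": [0,-0.14,0.008],"yaw": 0,"jaw": 90},
    {"offset": [0,-0.14,0.008],"yaw": 0,"jaw": 90}
  ]
}}

```text
clock: 12.03
position: [0.4596, -0.2502, 0.2343]
ee_rot: [0.497, -0.496, 0.507, -0.5]
ft_force: [1.1, -0.2, -0.4]
grip_width: 0.651
```

```bash
python3 - <<'E'
from h import *
tool([[.451,-.251,.087]]); wrist("lever_knob",.08,"w4.png"); green()
E
```

```text
t 12.0333 pos [ 0.4596 -0.2502  0.2343] F [ 1.1 -0.2 -0.4] w 0.6509955358303375
[ 0.451 -0.251  0.087] -> [-0.0002  0.1471 -0.0107]
top green [ 0.4598 -0.114   0.073 ] angle 176.9
scene green [ 0.4594 -0.115   0.073 ] angle 177.8
scene knob 0.89 [ 0.4657 -0.249   0.08  ] -115.0
```

View pics/w4.png

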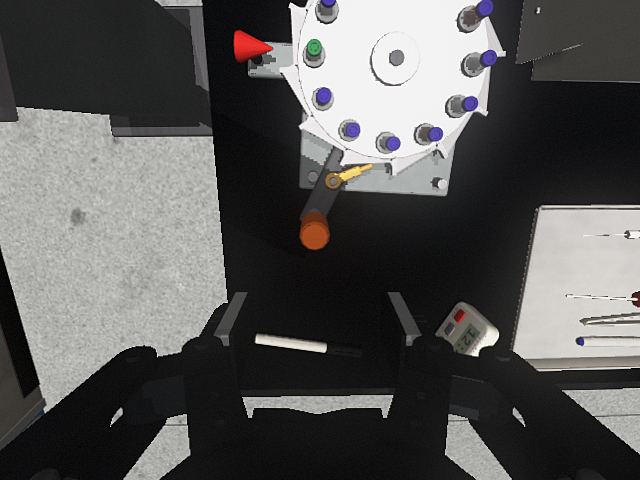

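The green cap at (314,47) stands at the red pointer's tip (272,47). The handle is free at (314,235), and the gripper is clear of everything. Handing in.

```bash
python3 -c "
from workcell import manip
print(manip.hand_in())"
```

```text
the job is handed in; nothing more can be done
None
```

The green-capped vial now stands at the red pointer. The lever is pulled back to its starting stop and let go, and the job is handed in after about 12 s on the robot's clock.

**What I did:** The green cap started two notches short, so I made two full swings. I held the orange handle loosely between the part-closed pads and followed its arc, pushing to the forward stop and pulling to the back stop each time. I then moved off the handle and lifted clear.

**Last checks:**
- **Green cap:** it went from 118° to 148° to 177–178° around the axis, one notch a swing. The pointer is at about 171–176° by the networks, and the last wrist picture shows the cap in line with the pointer's tip.
- **Lever:** both pulls ended at the same place (gripper at x = 0.451 m), with the force rising to about 10 N against the stop. A camera reading put the handle at the same angle, about −115°, before and after I let go.
- **Gripper:** it ended 13 cm above the top of the handle, with only about 1 N on the force reading.

**What went less well:**
- **Hard first stop:** the first push hit the forward stop faster than intended, and the wrist force reached about 67 N. That is under the 120 N wrist limit, and the contact was on the finger pads, not the gripper's body. I backed off at once, and the second push pressed with under 10 N.
- **Wrong detection:** the top camera once took the pointer for the lever handle. I discarded that reading.

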